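# Switch on under the red guard

## Task

Switch on the lab unit with the red guard: gently lift its hinged guard with the back of a finger, push the toggle beneath it all the way over towards the hinge, then draw the finger out and let the guard drop shut. Do not pinch the guard, and leave the yellow-guarded unit and everything else on the bench as they are.

Things in the scene. Friction and masses are not known exactly. Their poses are not given: they have to be found in the camera images.
- red_unit: switch unit with the red guard, fixed to the bench: white housing 110 mm deep (x), 100 mm wide (y), flat top at z = 60 mm. Origin: centre of its underside; x points from its front (lip side, facing roughly the robot's right) to the hinge side, z up. All x, z below are in this frame, guard shut. Toggle pivot at x = -33, z = 60 mm
- red_hinge (a point): middle of the red guard's hinge line, which runs along the unit's y, at x = -2, z = 64 mm. The guard is a bent red plate 56 mm wide, 3 mm thick, open at both sides: roof from the hinge forward, its top at z = 107 mm; front wall x = -54 to -51 mm, from z = 107 down to 72 mm; then the lip
- red_lip (a point): middle of the front edge of the red guard's lip (moves with the guard). The lip is flat, runs from the front wall's foot to x = -72 mm, underside at z = 72 mm; it stands out 17 mm beyond the housing's front face (x = -55 mm), with free space beneath it, so a finger fits under and can lift it
- red_guard (a joint): opening angle of the red guard, rad: 0 shut, grows as the lip swings up and back over the hinge, stop at 1.2. A light spring and its weight (about 0.3 N at the lip) shut it from any angle once nothing holds it up; it never stays open, so it must rest on the finger while the toggle is pushed
- red_toggle (a joint): red unit's toggle, rad: 0 = off, leaning 0.3 rad to the lip side; 0.6 = stop, fully on, leaning 0.3 rad to the hinge side; it may start up to 0.1. It counts as on above 0.42, stays where it is left, takes about 1 N at its tip to move
- red_tip (a point): top end of the red unit's toggle, a round steel bar 8 mm thick (ball end 10 mm), 37 mm long from its pivot
- yellow_unit: switch unit with the yellow guard, otherwise the same as the red one (same frame and sizes); to be left alone
- yellow_guard (a joint): opening angle of the yellow guard, rad, 0 shut
- yellow_tip (a point): top end of the yellow unit's toggle, which may stand at any angle
- amber_bottle: amber glass reagent bottle, 68 mm across, 150 mm tall; loose bystander; origin: centre of its underside, z up
- wash_bottle: white wash bottle with yellow cap and bent spout, 64 mm across, about 180 mm tall; loose bystander; origin: centre of its underside, z up
- beaker: open glass beaker, 66 mm across, 80 mm tall; loose bystander; origin: centre of its underside, z up
- vial: small glass vial with blue cap, 24 mm across, 55 mm tall; loose bystander; origin: centre of its underside, z up
- tip_box: blue pipette-tip box, 120 x 80 x 55 mm; loose bystander; origin: centre of its underside, z up
- petri_dish: clear flat dish, 90 mm across, 16 mm tall; loose bystander; origin: centre of its underside, z up
- timer: white bench timer lying flat, 60 x 75 x 18 mm; loose bystander; origin: centre of its underside, z up
Not all that is in view belongs to the job. What is shaped like the red_unit but purple is not meant.

How it is judged:
By the outcome, as a careful person would: the job done as asked, in the order asked, and still so for the second after the job is handed in, with the robot touching nothing.
It also fails if it takes over 35 s, if anything falls off the work surface, if the arm or the gripper's body presses on something with over 40 N, if the wrist force passes 120 N, or if a joint passes its speed limit or range.

## Robot

A 7-joint arm with a two-finger parallel gripper is mounted at the origin on the work surface. World frame = base frame: x ahead of the robot, y to its left, z up, the work surface at z = 0. Lengths are in m, angles in degrees, forces in N, time in s.
With the tool pointing down it reaches from about 0.425 to 0.875 m from the base axis. Payload 4.7 kg.
Tool frame: the origin (TCP) lies between the finger pads; the fingertips stand env.finger_overhang ahead of it and the grasp point (between the pads) lies 5 mm behind it (env.finger_overhang is the distance from the TCP to the fingertips, in m); z points along the fingers, y is the line along which they close (so a half turn about z gives the same grasp; the last joint's range is limited). The gripper opens to 87 mm and grips with 3 to 60 N. Pads are 19 mm wide; open, the fingers measure 117 mm over their backs; the gripper's body (75 mm by 190 mm) begins 51 mm behind the grasp point.
Start: joints at [-74.823, 18.392, -4.016, 83.108, 1.295, 78.541, -3.26], TCP at [0.161, 0.63, 0.237] pointing down, gripper open.
Joint ranges: [-163.93, 163.93], [-17.29, 119.83], [-79.2, 71.16], [3.27, 140.29], [-89.18, 269.18], [5.43, 117.66], [-154.24, 154.24]. Speed limits (degrees/s): [147.25, 147.25, 180, 180, 180, 180, 180].

## Interface

Orientations are given as [roll, pitch, yaw] about the fixed x, y, z axes, in that order (R = Rz(yaw) Ry(pitch) Rx(roll)).
In Python, from cell import telemetry, eyes, env, models gives the robot as it stands. The module is installed in compiled form; this text tells all that it offers.
- The arm moves only by the tool drive_tool, never from a script. Its arguments are lists of equal length, an entry for each row: "angular": the turn, a rotation vector about the tool's x, y, z in rad, a list of three; "delta_pos": the shift along the tool's x, y, z in cm, a list of three; "gripper": the finger opening in cm, from 0 to 8.7. A call has 1 to 20 rows; each row shifts and turns the commanded pose from where the row before left it, along the tool's axes as they then stand; what a row does not reach is not made up. A row lasts 1/10 s, in which the tool goes at most 50 mm and 8.59 degrees, less where a joint would pass 70% of its speed; a pose out of reach is approached as far as the arm can. A call with a gripper value outside its range is refused whole. The fingers move at their own pace and stop on an object; "squeeze" is the grip in N (left out, the last holds). Time passes only in rows, so rows that do not move let the fingers close. It gives the time, the measured TCP pose, the force, the opening and the grip force at its end, in the units of the state.
- telemetry.get_obs(): the state, without advancing time (a new reading comes with each control period).
- eyes.read_camera(name): name is "scene" or "side" or "wrist"; returns a dict with "pixels" (480x640x3 uint8, red, green, blue), "mtx" (3x3 intrinsics, pixels), "origin" and "orientation" of the camera in the world. Camera axes: x right, y down, z forward; pixel columns grow to the right and rows downward; lengths in m; the calibration is good to about 2 mm. A picture is of the moment at which its call begins. There is no depth.
- env.sign_off(): hands the job in; it is judged then, once.
Trained networks look in a picture, given as the dict that the camera call returned (one of the last four; its "shot" number tells which), for a name from the list of things; names that differ only in an ending like _2 or _b are one class to them, and where a whole thing is asked for, a point or a joint stands for the part that bears it (a point fixed in the world has none). Each returns a list of dicts, best first, with "p" (0 to 1); they miss things now and then, are a little off and sometimes report something else, mostly with a low value. They report only what shows in the picture. A call takes as long as a camera call. They do not tell look-alikes from the thing itself.
- models.search_frame(picture, target): "centre" ([column, row] in pixels, amid what is visible of it).
- models.cut_out(picture, target): "pixels" (480x640 bool, what is visible of it) and "centre" ([column, row] in pixels, amid what is visible of it).
The state is a dict: "time_s": time; "qpos": joint angles; "joint_velocities": joint speeds; "effort": joint torques, N m; "tool_pos": TCP position; "tool_rot": TCP orientation; "force": force on the tool from outside, world axes, zero at the start; "wrist_torque": the same for the moment, N m; "grip_width": finger opening in m; "grasp_force": force on a finger pad.
Only numpy, scipy, OpenCV 4.12 (cv2) and the standard library are available. Lean on these libraries where they do the work, as an engineer would, in place of code of your own. Each camera call takes 0.05 s, during which the arm holds its last target. There are 200 camera calls.

## Working session

There is one attempt and no reset: what is moved stays moved. The work goes in short steps, Python scripts to look and compute and a tool call to move; the robot and the scene stay as the last step left them, time stands still between calls to the robot, and variables do not carry over. Pictures are saved under pics/ and viewed, at most 10 in all, crops included, and the job is handed in when it is done.

Besides the shell and the picture viewer there is one more tool, called after "Call:" in YAML: its name, and indented under it one key for each argument. drive_tool: Moves the arm, as the interface text tells. Its arguments: {"type":"object","properties":{"angular":{"type":"array","items":{"type":"array","items":{"type":"number"}}},"delta_pos":{"type":"array","items":{"type":"array","items":{"type":"number"}}},"gripper":{"type":"array","items":{"type":"number"}},"squeeze":{"type":"number"}},"required":["angular","delta_pos","gripper"]}

```bash
mkdir -p pics; cat > h.py <<'E'
import numpy as np, cv2
from cell import telemetry, eyes, env, models
def shot(n):
    return eyes.read_camera(n)
def save(p,f): cv2.imwrite(f,p["pixels"][:,:,::-1])
E
python3 - <<'E'
from h import *
print(env.finger_overhang, telemetry.get_obs())
for n in ["scene","side"]:
    p=shot(n); save(p,f"pics/{n}0.png"); print(n,p["mtx"],p["origin"],p["orientation"])
    for t in ["red_unit","red_guard","red_lip","red_hinge","red_tip","yellow_unit"]:
        print(t,[(np.round(d["centre"]),round(d["p"],2)) for d in models.search_frame(p,t)])
E
```

```text
0.014 {'time_s': 0.0, 'qpos': array([-74.82209517,  18.43997196,  -4.01498398,  83.17470731,
         1.29630809,  78.53954234,  -3.26154849]), 'joint_velocities': array([ 0.04188009,  0.0007165 , -0.08416838, -0.05623958,  0.06842202,
       -0.03940486,  0.06333597]), 'effort': array([-1.57730842e-04, -4.91313958e+01, -4.04158132e-01, -3.12521982e+01,
       -6.39849692e-02,  4.39915771e-02,  1.80127045e-04]), 'tool_pos': array([0.16125166, 0.62914583, 0.23545277]), 'tool_rot': array([-1.79891090e+02,  7.12497134e-03,  1.65630040e+02]), 'force': array([ 0.43832698, -0.27868787,  0.35320362]), 'wrist_torque': array([-0.02586073, -0.01775989, -0.00912088]), 'grasp_force': 0.0, 'grip_width': 0.08727809934178966}
scene [[446.01193131   0.         318.98086797]
 [  0.         446.01193131 238.79589602]
 [  0.           0.           1.        ]] [ 1.17128588 -0.19062341  0.70033565] [-133.15932281   -0.86942485   73.09974162]
red_unit [(array([408., 237.]), 0.94), (array([439., 174.]), 0.88), (array([366., 188.]), 0.78)]
red_guard [(array([431., 157.]), 0.81), (array([399., 219.]), 0.78)
[... 286 characters left out ...]
253., 266.]), 0.81)]
side [[512.65879286   0.         319.82877693]
 [  0.         512.65879286 245.82784867]
 [  0.           0.           1.        ]] [ 0.41139807 -0.87739608  1.07871673] [-137.07236698   -0.30405226   -8.30945789]
red_unit [(array([240., 180.]), 0.9), (array([250., 226.]), 0.83), (array([309., 208.]), 0.72)]
red_guard [(array([246., 220.]), 0.96), (array([310., 205.]), 0.78), (array([241., 174.]), 0.76)]
red_lip [(array([243., 219.]), 0.9), (array([309., 206.]), 0.63), (array([328., 309.]), 0.61)]
red_hinge [(array([249., 222.]), 0.79), (array([240., 181.]), 0.66), (array([307., 216.]), 0.58)]
red_tip [(array([309., 208.]), 0.71)]
yellow_unit [(array([411., 342.]), 0.5)]
```

View pics/scene0.png

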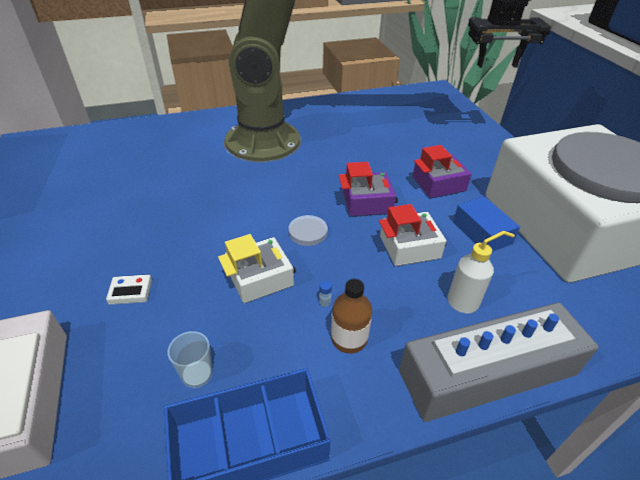

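View pics/side0.png

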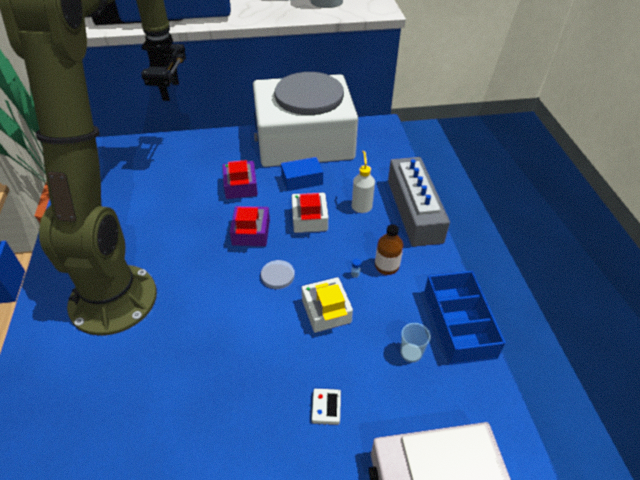

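The scene picture shows three red-guarded units at (408,237), (366,188) and (439,174). Only (408,237) has a white housing, so it is the one meant; it is at (309,208) in the side view. The other two have purple housings. I'll fit its pose and confirm it with a crop.

```bash
cat >> h.py <<'E'
from scipy.spatial.transform import Rotation as R
from scipy.optimize import minimize
def project(p,X):
    Rm=R.from_euler('xyz',p["orientation"],degrees=True).as_matrix()
    c=(np.atleast_2d(X)-p["origin"])@Rm; q=c@np.array(p["mtx"]).T
    return q[:,:2]/q[:,2:]
def ray(p,uv,z):
    Rm=R.from_euler('xyz',p["orientation"],degrees=True).as_matrix()
    d=Rm@np.linalg.inv(p["mtx"])@[*uv,1]; return p["origin"]+d*(z-p["origin"][2])/d[2]
def box(x0,x1,y0,y1,z0,z1): return np.array([[x,y,z] for x in(x0,x1) for y in(y0,y1) for z in(z0,z1)])/1e3
H=[box(-55,55,-50,50,0,60)]
G=[box(-54,-2,-28,28,104,107),box(-54,-51,-28,28,72,107),box(-72,-51,-28,28,72,75)]
def world(q,X): 
    return np.array(X)@R.from_euler('z',q[2]).as_matrix().T+[q[0],q[1],0]
def render(p,q,parts,S=4):
    m=np.zeros((480*S//4,640*S//4),np.uint8); m=np.zeros((480,640),np.uint8)
    for b in parts:
        cv2.fillConvexPoly(m,cv2.convexHull((project(p,world(q,b))*16).round().astype(np.int32)),1,cv2.LINE_8,4)
    return m>0
def fit(obs,q0,parts):
    def cost(q):
        c=0
        for p,m in obs:
            r=render(p,q,parts); c+=1-(r&m).sum()/max(1,(r|m).sum())
        return c
    best=min((minimize(cost,[q0[0],q0[1],a],method='Nelder-Mead',options=dict(initial_simplex=np.array([[q0[0],q0[1],a],[q0[0]+.02,q0[1],a],[q0[0],q0[1]+.02,a],[q0[0],q0[1],a+.2]]),xatol=1e-4,fatol=1e-4)) for a in np.radians([60,75,90,105,120])),key=lambda r:r.fun)
    return best.x,best.fun
E
python3 - <<'E'
from h import *
P={n:shot(n) for n in("scene","side")}
def masks(t,px):
    o=[]
    for n in P:
        d=min(models.cut_out(P[n],t),key=lambda d:np.hypot(*(np.array(d["centre"])-px[n])))
        print(t,n,d["centre"],d["p"],d["pixels"].sum()); o.append((P[n],d["pixels"]))
    return o
o=masks("red_unit",dict(scene=(408,237),side=(309,208)))
q,f=fit(o,ray(P["scene"],(410,240),.04),H+G); print("red",q[:2],np.degrees(q[2]),f, ray(P["side"],(309,208),.04))
np.save("q.npy",q)
# individual cameras
for i in (0,1): 
    a,b=fit([o[i]],q,H+G); print(a[:2],np.degrees(a[2]),b)
for t,s,d in [("purple1",(366,188),(250,226)),("purple2",(439,174),(240,180)),("yellow",(260,268),(327,305)),("petri",(308,230),(278,274)),("vial",(325,293),(356,268)),("amber",(352,325),(389,252)),("wash",(470,285),(363,190))]:
    print(t,ray(P["scene"],s,.04)[:2].round(3),ray(P["side"],d,.04)[:2].round(3))
ims=[]
for n,(cx,cy) in (("scene",(408,237)),("side",(309,208))):
    im=P[n]["pixels"][:,:,::-1].copy()[cy-50:cy+50,cx-50:cx+50]
    im=cv2.resize(im,None,fx=4,fy=4,interpolation=cv2.INTER_CUBIC)
    for b in H+G:
        h=cv2.convexHull((((project(P[n],world(q,b))-[cx-50,cy-50])+.5)*4).astype(np.int32)); cv2.polylines(im,[h],True,(0,255,0),1)
    ims.append(im)
cv2.imwrite("pics/crop1.png",np.hstack(ims))
E
```

```text
red_unit scene [409.9, 236.3] 0.92 2925
red_unit side [310.0, 207.5] 0.82 1311
red [0.54566332 0.22308943] 85.18457199645569 0.19541611539578552 [0.54681014 0.23419579 0.04      ]
[0.53906612 0.22448735] 86.73741469787413 0.09105034182722183
[0.54700923 0.2325085 ] 85.49670178315782 0.0838574423480084
purple1 [0.357 0.189] [0.369 0.183]
purple2 [0.352 0.392] [0.349 0.392]
yellow [ 0.55  -0.116] [ 0.545 -0.124]
petri [0.466 0.009] [ 0.433 -0.007]
vial [ 0.649 -0.009] [ 0.64  -0.015]
amber [0.733 0.015] [0.741 0.029]
wash [0.709 0.27 ] [0.722 0.292]
```

View pics/crop1.png

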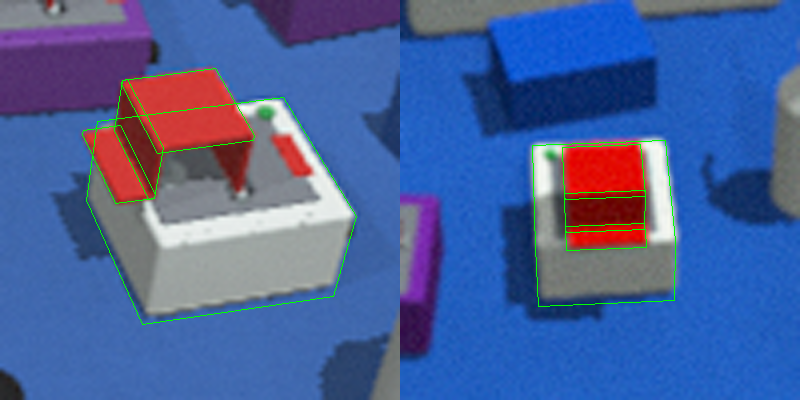

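The crop confirms a white housing with a red guard: in the scene view at (408,237), in the side view at (309,208), and the model outline sits on the guard and lip. The pose is (0.546, 0.223) with yaw 85°, which is in reach and matches "lip faces the robot's right". First move: go to hover on its lip side.

Call:
drive_tool:
  delta_pos:
    - [-1.5,-1.4,-1]
    - [-2.5,-2.3,-1]
    - [-2.5,-2.3,-1]
    - [-2.5,-2.3,-1]
    - [-2.5,-2.3,-0.5]
    - [-2.5,-2.3,-0.5]
    - [-2.6,-2.4,-0.5]
    - [-2.6,-2.4,-0.5]
    - [-2.6,-2.4,-0.5]
    - [-2.6,-2.4,0]
    - [-2.6,-2.4,0]
    - [-2.6,-2.4,0]
    - [-2.6,-2.4,0]
    - [-2.6,-2.4,0]
    - [-2.6,-2.4,0]
    - [-2.6,-2.4,0]
    - [-2.6,-2.3,0]
    - [-2.6,-2.3,0]
    - [-2.6,-2.3,0]
    - [-1.7,-1.5,0]
  angular:
    - [0,0,0]
    - [0,0,0]
    - [0,0,0]
    - [0,0,0]
    - [0,0,0]
    - [0,0,0]
    - [0,0,0]
    - [0,0,0]
    - [0,0,0]
    - [0,0,0]
    - [0,0,0]
    - [0,0,0]
    - [0,0,0]
    - [0,0,0]
    - [0,0,0]
    - [0,0,0]
    - [0,0,0]
    - [0,0,0]
    - [0,0,0]
    - [0,0,0]
  gripper: [0,0,0,0,0,0,0,0,0,0,0,0,0,0,0,0,0,0,0,0]

```text
time_s: 2.9
tool_pos: [0.5295, 0.0651, 0.3019]
tool_rot: [-180.0, 0.1, 165.5]
force: [-0.1, 0.9, -0.4]
grip_width: 0.0004
grasp_force: 0.0
```

```bash
cat >> h.py <<'E'
def frame(t=60):
    q=np.load("q.npy"); e=np.array([np.cos(q[2]),np.sin(q[2]),0]); t=np.radians(t)
    z=np.sin(t)*e-np.cos(t)*np.array([0,0,1]); y=np.array([e[1],-e[0],0]); return np.c_[np.cross(y,z),y,z]
def status(X=None,t=60):
    "X: wanted TCP in unit frame, mm"
    s=telemetry.get_obs(); q=np.load("q.npy"); Rt=R.from_euler('xyz',s["tool_rot"],degrees=True).as_matrix()
    u=(R.from_euler('z',-q[2]).apply(s["tool_pos"]-[q[0],q[1],0])*1e3)
    print("t",s["time_s"],"unit",u.round(1),"F",s["force"].round(2),"q",s["qpos"].round(0),"w",s["grip_width"])
    print("rotvec left",R.from_matrix(Rt.T@frame(t)).as_rotvec().round(3))
    if X is not None: print("tool delta cm",(Rt.T@R.from_euler('z',q[2]).apply(np.array(X)-u)/10).round(2))
E
python3 -c "
from h import *
status()"
```

```text
t 2.9 unit [-158.7    2.9  301.9] F [-0.09  0.88 -0.42] q [-39.   2.  30.  95.  -1.  83.  67.] w 0.00039044506064455866
rotvec left [-0.728  0.865  1.263]
```

Call:
drive_tool:
  angular:
    - [-0.052,0.0618,0.0902]
    - [-0.052,0.0618,0.0902]
    - [-0.052,0.0618,0.0902]
    - [-0.052,0.0618,0.0902]
    - [-0.052,0.0618,0.0902]
    - [-0.052,0.0618,0.0902]
    - [-0.052,0.0618,0.0902]
    - [-0.052,0.0618,0.0902]
    - [-0.052,0.0618,0.0902]
    - [-0.052,0.0618,0.0902]
    - [-0.052,0.0618,0.0902]
    - [-0.052,0.0618,0.0902]
    - [-0.052,0.0618,0.0902]
    - [-0.052,0.0618,0.0902]
    - [0,0,0]
  delta_pos:
    - [0,0,0]
    - [0,0,0]
    - [0,0,0]
    - [0,0,0]
    - [0,0,0]
    - [0,0,0]
    - [0,0,0]
    - [0,0,0]
    - [0,0,0]
    - [0,0,0]
    - [0,0,0]
    - [0,0,0]
    - [0,0,0]
    - [0,0,0]
    - [0,0,0]
  gripper: [0,0,0,0,0,0,0,0,0,0,0,0,0,0,0]

```text
time_s: 4.4
tool_pos: [0.5273, 0.0666, 0.3002]
tool_rot: [-179.5, -60.0, 84.7]
force: [0.6, 0.8, -0.0]
grip_width: 0.0007
grasp_force: 0.0
```

```bash
python3 -c "
from h import *
status([-148,0,105])
p=shot('side');save(p,'pics/side1.png')"
```

```text
t 4.4 unit [-157.4    5.2  300.2] F [ 0.64  0.76 -0.05] q [-15.  15.  44. 106. -62.  98.  36.] w 0.0006987866008833531
rotvec left [-0.002 -0.001 -0.004]
tool delta cm [-16.43   0.6   10.56]
```

View pics/side1.png

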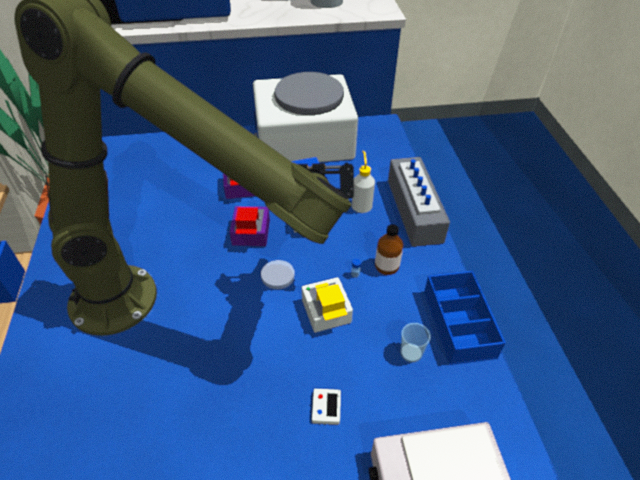

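The arm is tilted at hover with the fingers closed and pointing at the red unit; the wrist is at about (325,210) and the bystanders are clear below. Next: descend to the pre-entry pose.

Call:
drive_tool:
  delta_pos:
    - [-2.05,0.08,1.32]
    - [-2.05,0.08,1.32]
    - [-2.05,0.08,1.32]
    - [-2.05,0.07,1.32]
    - [-2.05,0.07,1.32]
    - [-2.05,0.07,1.32]
    - [-2.05,0.07,1.32]
    - [-2.05,0.07,1.32]
    - [0,0,0]
  angular:
    - [0,0,0]
    - [0,0,0]
    - [0,0,0]
    - [0,0,0]
    - [0,0,0]
    - [0,0,0]
    - [0,0,0]
    - [0,0,0]
    - [0,0,0]
  gripper: [0,0,0,0,0,0,0,0,0]

```text
time_s: 5.35
tool_pos: [0.534, 0.0785, 0.1042]
tool_rot: [-179.5, -59.9, 85.2]
force: [-0.2, -0.3, -0.2]
grip_width: 0.0006
grasp_force: 0.0
```

```bash
python3 -c "
from h import *
status([-81,0,64])
p=shot('scene');im=p['pixels'][120:330,230:510,::-1].copy()
q=np.load('q.npy');s=telemetry.get_obs();Rt=R.from_euler('xyz',s['tool_rot'],degrees=True).as_matrix()
im=cv2.resize(im,None,fx=2.8,fy=2.8,interpolation=cv2.INTER_CUBIC)
for b in H+G: cv2.polylines(im,[cv2.convexHull(((project(p,world(q,b))-[230,120]+.5)*2.8).astype(np.int32))],True,(0,255,0),1)
fb=box(-9.5,9.5,-15,15,-40,14)@Rt.T+s['tool_pos']
cv2.polylines(im,[cv2.convexHull(((project(p,fb)-[230,120]+.5)*2.8).astype(np.int32))],True,(255,255,0),1)
cv2.imwrite('pics/scene1.png',im)"
```

```text
t 5.35 unit [-145.1   -0.5  104.2] F [-0.19 -0.29 -0.19] q [-11.  33.  38. 112. -71.  92.  57.] w 0.0006425991163615974
rotvec left [-0.009  0.001  0.   ]
tool delta cm [-0.27  0.01  7.56]
```

View pics/scene1.png

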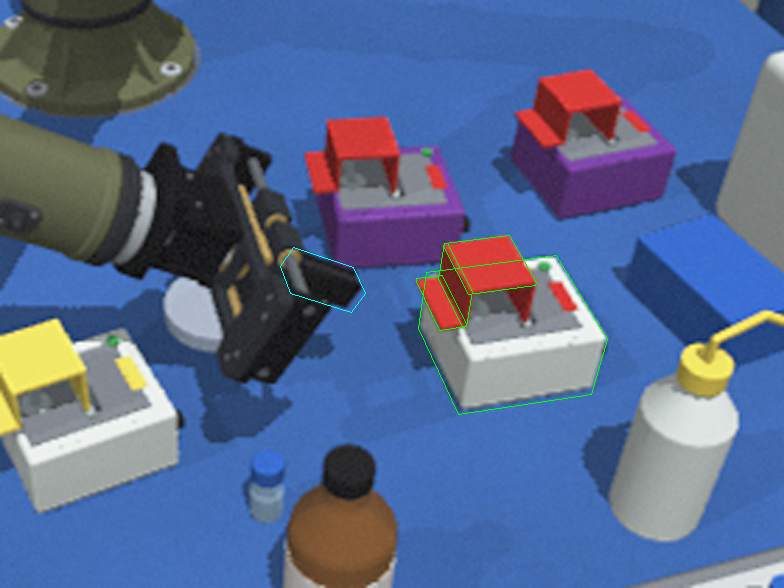

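The fingers sit as modelled, with the tip at crop (360,290), and the unit outline fits. Next: go below the lip, then in under it.

Call:
drive_tool:
  delta_pos:
    - [-0.6,0,0.5]
    - [-0.55,0,1.0]
    - [0,0,1.3]
    - [0,0,1.3]
    - [0,0,1.2]
    - [0,0,1.0]
    - [0,0,0.7]
    - [0,0,0.5]
    - [0,0,0.5]
    - [0,0,0]
  angular:
    - [0,0,0]
    - [0,0,0]
    - [0,0,0]
    - [0,0,0]
    - [0,0,0]
    - [0,0,0]
    - [0,0,0]
    - [0,0,0]
    - [0,0,0]
    - [0,0,0]
  gripper: [0,0,0,0,0,0,0,0,0,0]

```text
time_s: 6.4
tool_pos: [0.5398, 0.1409, 0.0566]
tool_rot: [-179.8, -60.0, 85.2]
force: [-0.3, -1.5, -0.3]
grip_width: 0.0006
grasp_force: 0.0
```

```bash
python3 -c "
from h import *
status([-81,0,82])
ims=[]
q=np.load('q.npy');s=telemetry.get_obs();Rt=R.from_euler('xyz',s['tool_rot'],degrees=True).as_matrix()
fb=box(-9.5,9.5,-15,15,-40,14)@Rt.T+s['tool_pos']
for n,c in (('scene',(390,225)),('side',(310,225))):
    p=shot(n);o=np.array(c)-40;im=p['pixels'][o[1]:o[1]+80,o[0]:o[0]+80,::-1].copy()
    im=cv2.resize(im,None,fx=5,fy=5,interpolation=cv2.INTER_CUBIC)
    for b,k in [(g,(0,255,0)) for g in G]+[(fb,(255,255,0))]: cv2.polylines(im,[cv2.convexHull(((project(p,world(q,b) if k[0]==0 else b)-o+.5)*5).astype(np.int32))],True,k,1)
    ims.append(im)
cv2.imwrite('pics/c2.png',np.hstack(ims))"
```

```text
t 6.4 unit [-82.4  -1.   56.6] F [-0.27 -1.49 -0.33] q [-15.  36.  34. 114. -77.  86.  59.] w 0.0006039947636737888
rotvec left [-0.004 -0.     0.001]
tool delta cm [ 2.27 -0.11 -1.15]
```

View pics/c2.png

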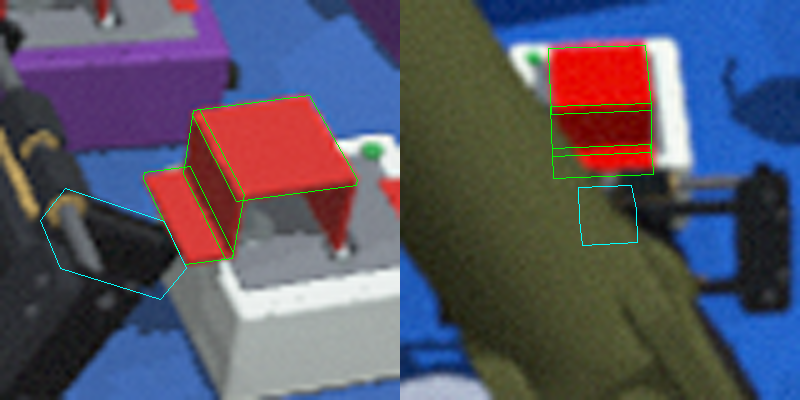

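The tip is just under the lip: its right corner is at (185,265) in the scene half, and the lip is untouched. In the side half the arm hides the finger. Next: 4 mm further in, then a gentle lift.

Call:
drive_tool:
  delta_pos:
    - [0.1,0,0.18]
    - [0.1,0,0.17]
    - [0.27,0,-0.16]
    - [0.27,0,-0.16]
    - [0.27,0,-0.16]
    - [0.27,0,-0.16]
    - [0.27,0,-0.16]
    - [0.27,0,-0.15]
    - [0.27,0,-0.15]
    - [0.27,0,-0.15]
    - [0,0,0]
  angular:
    - [0,0,0]
    - [0,0,0]
    - [0,0,0]
    - [0,0,0]
    - [0,0,0]
    - [0,0,0]
    - [0,0,0]
    - [0,0,0]
    - [0,0,0]
    - [0,0,0]
    - [0,0,0]
  gripper: [0,0,0,0,0,0,0,0,0,0,0]

```text
time_s: 7.6
tool_pos: [0.5405, 0.1443, 0.0823]
tool_rot: [-180.0, -60.0, 85.3]
force: [-0.2, -0.1, 0.5]
grip_width: 0.0006
grasp_force: 0.1
```

```bash
cat > v.py <<'E'
from h import *
import sys
status()
ims=[]
q=np.load('q.npy');s=telemetry.get_obs();Rt=R.from_euler('xyz',s['tool_rot'],degrees=True).as_matrix()
fb=box(-9.5,9.5,-15,15,-40,14)@Rt.T+s['tool_pos']
for n,c in (('scene',(390,225)),('side',(310,225))):
    p=shot(n);o=np.array(c)-40;im=p['pixels'][o[1]:o[1]+80,o[0]:o[0]+80,::-1].copy()
    im=cv2.resize(im,None,fx=5,fy=5,interpolation=cv2.INTER_CUBIC)
    cv2.polylines(im,[cv2.convexHull(((project(p,fb)-o+.5)*5).astype(np.int32))],True,(255,255,0),1)
    ims.append(im)
cv2.imwrite(sys.argv[1],np.hstack(ims))
E
python3 v.py pics/c3.png
```

```text
t 7.6 unit [-78.9  -1.5  82.3] F [-0.2  -0.11  0.5 ] q [-16.  33.  35. 114. -75.  86.  56.] w 0.000619669950724788
rotvec left [-0.003 -0.     0.001]
```

View pics/c3.png

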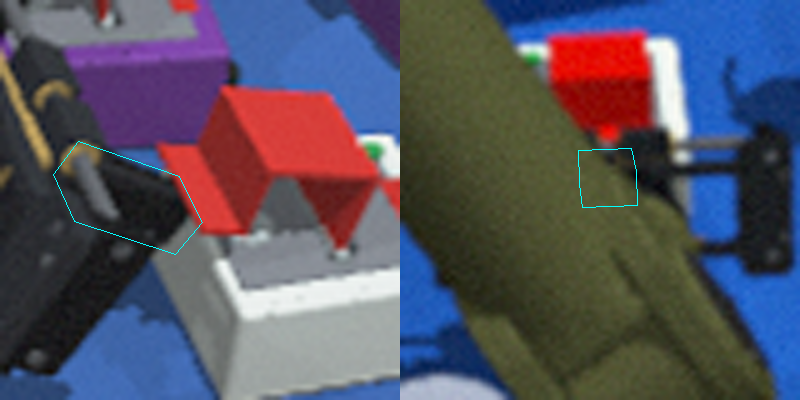

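The guard is lifted about 15° and rests on the finger: its lip is at (190,190) in the scene half, above the fingertip. Force is small. Next: push in horizontally.

Call:
drive_tool:
  delta_pos:
    - [0.15,0,0.26]
    - [0.15,0,0.26]
    - [0.15,0,0.26]
    - [0.15,0,0.26]
    - [0.15,0,0.26]
    - [0.15,0,0.26]
    - [0.15,0,0.26]
    - [0.15,0,0.26]
    - [0.15,0,0.26]
    - [0.15,0,0.26]
    - [0,0,0]
  angular:
    - [0,0,0]
    - [0,0,0]
    - [0,0,0]
    - [0,0,0]
    - [0,0,0]
    - [0,0,0]
    - [0,0,0]
    - [0,0,0]
    - [0,0,0]
    - [0,0,0]
    - [0,0,0]
  gripper: [0,0,0,0,0,0,0,0,0,0,0]

```text
time_s: 8.8
tool_pos: [0.5428, 0.1749, 0.082]
tool_rot: [-179.9, -60.0, 85.3]
force: [0.5, -0.6, 0.3]
grip_width: 0.0007
grasp_force: 0.5
```

```bash
python3 v.py pics/c4.png
```

```text
t 8.8 unit [-48.3  -1.2  82. ] F [ 0.46 -0.59  0.27] q [-18.  32.  34. 115. -77.  84.  55.] w 0.0006939932669277517
rotvec left [-0.003 -0.001  0.001]
```

View pics/c4.png

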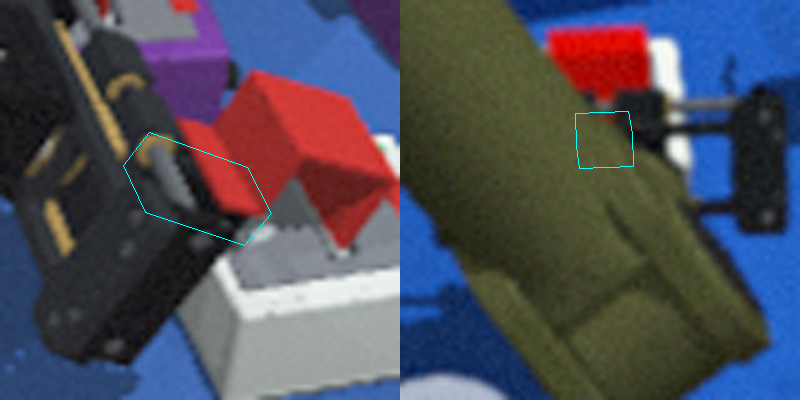

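The guard is at about 27° and still lying on the finger, with the tip near (245,215) and no hard contact yet. Continue in small steps until the toggle stop is felt.

Call:
drive_tool:
  delta_pos:
    - [0.1,0,0.17]
    - [0.1,0,0.17]
    - [0,0,0]
  angular:
    - [0,0,0]
    - [0,0,0]
    - [0,0,0]
  gripper: [0,0,0]

```text
time_s: 9.2
tool_pos: [0.543, 0.1771, 0.0814]
tool_rot: [-179.8, -59.9, 85.2]
force: [-2.3, -5.9, 1.0]
grip_width: 0.0003
grasp_force: 2.6
```

Call:
drive_tool:
  delta_pos:
    - [0.1,0,0.17]
    - [0,0,0]
  angular:
    - [0,0,0]
    - [0,0,0]
  gripper: [0,0]

```text
time_s: 9.4
tool_pos: [0.5431, 0.1774, 0.0813]
tool_rot: [-179.8, -59.8, 85.0]
force: [-4.2, -9.8, 2.6]
grip_width: 0.0003
grasp_force: 5.5
```

The force rises (6 then 10 N) with no further travel, and the tip is where full-on puts it, so the toggle is at its stop. Draw the finger straight out.

Call:
drive_tool:
  delta_pos:
    - [-0.3,0,-0.52]
    - [-0.3,0,-0.52]
    - [-0.3,0,-0.52]
    - [-0.3,0,-0.52]
    - [-0.3,0,-0.52]
    - [-0.3,0,-0.52]
    - [-0.3,0,-0.52]
    - [-0.3,0,-0.52]
    - [-0.3,0,-0.52]
    - [-0.3,0,-0.52]
    - [-0.3,0,-0.52]
    - [-0.3,0,-0.52]
    - [0,0,-2]
    - [0,0,-3]
    - [0,0,-3]
    - [0,0,-2]
    - [0,0,0]
  angular:
    - [0,0,0]
    - [0,0,0]
    - [0,0,0]
    - [0,0,0]
    - [0,0,0]
    - [0,0,0]
    - [0,0,0]
    - [0,0,0]
    - [0,0,0]
    - [0,0,0]
    - [0,0,0]
    - [0,0,0]
    - [0,0,0]
    - [0,0,0]
    - [0,0,0]
    - [0,0,0]
    - [0,0,0]
  gripper: [0,0,0,0,0,0,0,0,0,0,0,0,0,0,0,0,0]

```text
time_s: 11.1
tool_pos: [0.5314, 0.0181, 0.1332]
tool_rot: [179.8, -59.9, 85.3]
force: [-0.3, -0.0, 0.1]
grip_width: 0.0006
grasp_force: 0.0
```

```bash
python3 -c "
from h import *
status()
ims=[]
for n,c in (('scene',(408,230)),('side',(312,215))):
    p=shot(n);print(n,[(d['centre'],d['p']) for d in models.search_frame(p,'red_tip')])
    o=np.array(c)-40;ims.append(cv2.resize(p['pixels'][o[1]:o[1]+80,o[0]:o[0]+80,::-1],None,fx=5,fy=5,interpolation=cv2.INTER_CUBIC))
q=np.load('q.npy');p=shot('scene')
for a in (-.3,0,.3): print(a,project(p,world(q,[[(-33+37*np.sin(a))/1e3,0,(60+37*np.cos(a))/1e3]])))
cv2.imwrite('pics/c5.png',np.hstack(ims))"
```

```text
t 11.1 unit [-205.5   -3.   133.2] F [-0.3  -0.05  0.15] q [ -6.  33.  41. 108. -67.  97.  57.] w 0.0005510829805160606
rotvec left [0.003 0.002 0.001]
scene [([326.8, 292.2], 0.49)]
side []
-0.3 [[396.31469407 218.58711537]]
0 [[401.37855511 217.33422172]]
0.3 [[406.20045718 217.28559758]]
```

View pics/c5.png

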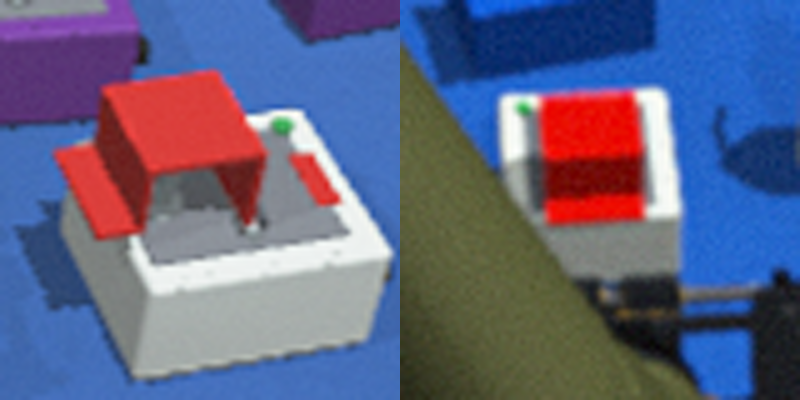

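The guard is shut again in both halves, with its lip at (100,190) and (595,205). I'll use the last view to compare the toggle before and after.

```bash
python3 -c "
from h import *
n=5
b=cv2.imread('pics/scene0.png').astype(float)
a=np.mean([shot('scene')['pixels'][:,:,::-1].astype(float) for _ in range(n)],0)
f=lambda i: np.clip(cv2.resize(i[205:245,380:420],None,fx=10,fy=10,interpolation=cv2.INTER_CUBIC)*1.5,0,255)
cv2.imwrite('pics/c6.png',np.hstack([f(b),f(a)]))"
```

```text
[ WARN:0@4.202] global loadsave.cpp:1063 imwrite_ Unsupported depth image for selected encoder is fallbacked to CV_8U.
```

View pics/c6.png

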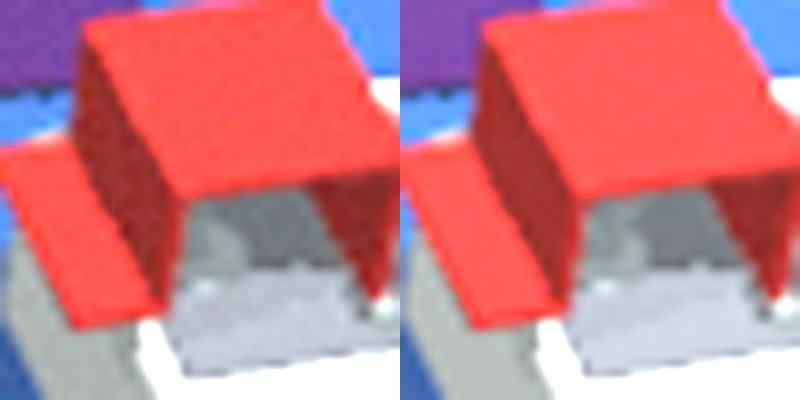

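```bash
python3 -c "
from h import *
b=cv2.imread('pics/scene0.png').astype(float)
a=np.mean([shot('scene')['pixels'][:,:,::-1].astype(float) for _ in range(5)],0)
print('before');print(b[223:232,398:416].mean(2).astype(int))
print('diff');print((a-b)[223:232,398:416].mean(2).astype(int))
q=np.load('q.npy');p=shot('scene')
for s in (-.3,.3):
  for r in (0,10,20): print(s,r,project(p,world(q,[[(-33+r*np.sin(s))/1e3,0,(60+r*np.cos(s))/1e3]])).round(1))
"
```

```text
before
[[115 110  99  95  92  82  84  82  78  78  77  76  64  52  48  48  55  54]
 [ 90  87  79  78  78  76  79  81  80  80  80  83  72  54  46  49  49  46]
 [ 74  85  87  81  80  78  81  78  82  81  79  78  84  71  51  48  49  50]
 [ 83  86  89  85  77  81  79  85  79  79  81  79  83  77  58  48  48  50]
 [ 89  94  99 100  91  83  80  79  82  77  78  80  77  85  73  50  49  49]
 [ 88  92  99 108 106  98  84  77  82  78  81  81  79  82  74  54  50  50]
 [ 88  94  96 108 108 109  95  78  81  81  81  79  82  80  83  75  61  53]
 [ 87  91  95 104 110 110  98  82  78  81  77  79  77  80  81  79  66  45]
 [ 99 102 106 109 108 109  99  78  77  74  75 102 100  74  78  78  81  69]]
diff
[[ 4  5  6  7  7  8  3  4  3  5  6  7  6  1  5  9  0  2]
 [ 2  2  5  9  8 12 11  7  6  6  3  2  6  7  5  3  3  7]
 [ 4 -2  1 15 17 19 10  6  4  4  6  8  5  5 -1  3  4  1]
 [ 6  6  4 13 23 14  9  0  5  6  4  5  5  4  4  3  5  0]
 [12  9 -2 -1  6  6  5  5  3  8  6  4  7  4  3  0  2  2]
 [10  8  0 -9 -2  4  6  7  3  7  4  5  5  5  5  7  2  4]
 [ 4  6  3 -7  1  7  5  4  3  3  3  6  2  5  3  3  0 -2]
 [ 7  7  2 -3  2  8  6  4  6  4  6  4  7  4  3  5  3  4]
 [ 9  7  3  3  7  8  3  6  3  7  5  7  8  5  2  6  5  4]]
-0.3 0 [[398.9 230.4]]
-0.3 10 [[398.2 227.3]]
-0.3 20 [[397.5 224.1]]
0.3 0 [[398.9 230.4]]
0.3 10 [[400.9 227. ]]
0.3 20 [[402.8 223.4]]
```

The brightness change sits at (401–404, 223–226), which is where the rod should be when fully on, so the toggle has swung to the hinge side. Handing in.

```bash
python3 -c "
from h import *
status(); print(env.sign_off())"
```

```text
t 11.9 unit [-201.6   -1.7  131.8] F [ 0.6   0.33 -0.45] q [ -7.  33.  41. 108. -67.  97.  57.] w 0.00022013709514600473
rotvec left [-0.003 -0.     0.   ]
the job is handed in; nothing more can be done
None
```

I lifted the white unit's red guard on the closed fingers and pushed its toggle to the stop (about 10 N with no further travel). I then drew the fingers out; the pictures show the guard shut again, I touched nothing else as far as I can tell, and I handed the job in at 11.9 s (no verdict was returned).

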